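# Peel the top tray off a stuck stack on a cake turntable

## Task

Three nested baking trays have stuck together on the freely spinning cake turntable: lift the brass weight out of the top tray and stand it upright on the bare worktop. Then take the top tray by its red corner tab and peel it off, raising that corner while the opposite corner is still down in the stack; the other two trays stay standing on the middle of the turntable and the other things on the worktop are left alone. Finish while still holding the tray by its tab, still and roughly level, upright side up, its middle over the middle of the white cake disc and about 15 to 25 cm above it.

Things in the scene. Friction and masses are not known exactly. Their poses are not given: they have to be found in the camera images.
- weight_knob (a point): Small brass balance weight: body 37 mm across and 24 mm high, on it a round knob 18 mm across and 11 mm high (total 35 mm, 0.2 kg). It stands at the start inside the top tray. This point is the middle of the knob, 29.5 mm above the weight's underside; grip it there.
- weight_mid (a point): The same brass weight, at its centre, 17.5 mm above its underside; z is up through the knob.
- weight: The same brass weight; origin at the centre of its underside.
- tray_mid (a point): Top tray of the stack: bright metal formed tray, flange 165 mm (its x) by 121 mm (its y), 34 mm high, 0.16 kg, open at the top; flat floor inside 130 x 86 mm, 10 mm above its underside, sloping walls 24 mm high. This point is its centre, 17 mm above its underside; z is up.
- tray: The same top tray; origin at the centre of its underside. Under its floor a foot, 110 x 66 x 8 mm, sits in the tray below, where four rubber beads cling to it (some newtons in all) over the first 6 mm of lift; about 1.5 mm of play sideways.
- tray_tab (a point): Middle of the red upright pull tab on one corner of the top tray: a fin 10 mm thick, 30 mm long, its top 14 mm above this point, free for 19 mm below it. It lies along the line from the tray's centre through this point; grip its flat faces, square across that line, from above. 108 mm out from the tray's centre, 58 mm above the tray's underside. At the start it points roughly to the robot.
- tray_far (a point): The corner of the top tray's flange diagonally opposite the red tab, 33 mm above the tray's underside.
- stack_mid (a point): The rest of the stack: two more such trays in dark steel nested in one another, stuck fast as one piece of 1.3 kg, 44 mm high over its flange; the top tray's underside lies 20 mm above its underside. This point is its centre, 22 mm above its underside. It stands loose on the turntable and is square with the top tray.
- turntable: Green cake turntable, 250 mm across, on a dark foot fixed to the worktop; its plate's top is 37 mm above the worktop and spins freely at a light touch. Origin at the foot's centre, on the worktop, on the spin axis.
- cake_disc: White plastic cake disc lying loose on the worktop, 264 mm across, 8 mm thick; origin at the centre of its underside. The disc lies on the left, the turntable on the right; between them, straight ahead of the robot (x 0.49 to 0.55, y -0.01 to 0.04), the worktop is bare. Boxes over 0.25 m high stand behind that, from x 0.62 on: draw the tray in when passing.
- sugar_jar: Glass jar of sugar with a dark lid, 90 mm across, 140 mm high, a bystander; origin at the centre of its underside.
- timer: Red and white kitchen timer, 62 mm across, 45 mm high, a bystander; origin at the centre of its underside.
Mind the look-alikes: they are no part of the job. There is more than one size of the weight; the job needs the middle-sized.

How it is judged:
On the way, in this order (a step that is already met when the one before it is completed fails the run):
1. the brass weight stands upright on the bare worktop, released (height (world z) of weight_mid below 0.022 m and angle between weight_mid's own z axis and vertical below 0.2 rad and linear speed of weight below 0.03 m/s and contact force between weight and the fingers below 0.1 N), for 0.2 s.
2. the top tray is peeled: its tab corner is raised, so that it tilts by more than 0.08 rad, while the opposite corner is still down in the stack (less than 10 mm above where it sat) (angle between tray_mid's own z axis and vertical above 0.08 rad and z of tray_tab in the frame of stack_mid above 0.068 m and z of tray_far in the frame of stack_mid below 0.041 m and contact force between tray and the fingers above 1 N), for 0.1 s.
At the end, for the whole second after the job is handed in: Tray held by its tab, still, level within 0.35 rad, centre within 60 mm of the disc's centre and 120 to 300 mm above the disc's underside, touching neither stack nor disc; weight upright on the bare worktop; lower trays level on the turntable within 30 mm of its axis (all of step 1 and contact force between tray and the fingers above 1 N and contact force between tray and stack below 0.05 N and contact force between tray and cake_disc below 0.05 N and distance between tray_tab and the grasp point below 0.04 m and z of tray_mid in the frame of cake_disc between 0.12 and 0.3 m and horizontal distance between tray_mid and cake_disc below 0.06 m and angle between tray_mid's own z axis and vertical below 0.35 rad and linear speed of tray below 0.04 m/s and horizontal distance between stack_mid and turntable below 0.03 m and height (world z) of stack_mid below 0.066 m and angle between stack_mid's own z axis and vertical below 0.06 rad); the arm keeps its last pose, push and grip.
It fails at once if the two lower trays are lifted or tipped (more than 15 mm or 0.15 rad) (height (world z) of stack_mid above 0.074 m or angle between stack_mid's own z axis and vertical above 0.15 rad).
It fails at once if the cake disc is pushed by more than 40 mm (distance of cake_disc from where it was at the start of the episode above 0.04 m).
It fails at once if a bystander (sugar jar, timer) is moved by more than 25 mm (distance of any of sugar_jar, timer from where it was at the start of the episode above 0.025 m).
It also fails if it takes over 67 s, if anything falls off the work surface, if the arm or the gripper's body presses on something with over 40 N, if the wrist force passes 120 N, or if a joint passes its speed limit or range.

## Robot

A 6-joint arm with a two-finger parallel gripper is mounted at the origin on a cart in front of the work surface, level with it; the furniture and walls round the work are solid. World frame = base frame: x ahead of the robot, y to its left, z up, the work surface at z = 0. Lengths are in m, angles in rad, forces in N, time in s.
With the tool pointing down it reaches from about 0.35 to 1 m from the base axis. Payload 7.1 kg.
Tool frame: the origin (TCP) lies between the finger pads; the fingertips stand 22 mm ahead of it and the grasp point (between the pads) lies 3 mm ahead of it; x points along the fingers, y is the direction in which the jaws open and shut, and the axes are right-handed (so a half turn about x gives the same grasp; the last joint's range is limited). The gripper opens to 85 mm and grips with 20 to 120 N. Pads are 22 mm wide; open, the fingers measure 114 mm over their backs; the gripper's body (76 mm by 85 mm) begins 54 mm behind the grasp point. The pads swing forward as they close: fully open they stand 13 mm farther back than shut.
Start: joints at [-1.257, 0.423, 1.63, -0, 1.089, -0.019], TCP at [0.204, -0.591, 0.22] pointing down, gripper open.
Joint ranges: [-3, 3], [-0.9, 2.11], [0.09, 2.58], [-1.31, 4.45], [0.11, 2.69], [-2.54, 2.54]. Speed limits (rad/s): [2.39, 2.39, 3.01, 3.14, 3.14, 3.14].

## Interface

Orientations are given as a rotation vector (axis times angle).
In Python, from rig import manip gives the robot as it stands. The module is installed in compiled form; this text tells all that it offers. Calls block until the motion is done:
- manip.move_to(position, orientation): joint-space move of the TCP to a pose.
- manip.servo_line(position, orientation=None, rate=0.15): straight line of the TCP; orientation=None keeps the orientation; rate is the mean speed in m/s.
- manip.set_joints(angles): joint-space move.
- manip.command_gripper(opening, f_grip=None): finger opening in m; f_grip is the grip in N (None keeps the last); returns when the fingers have stopped.
- manip.hold(seconds).
- manip.solve_ik(position, orientation): joint angles nearest the present ones, or None.
- manip.camera(name): name is "scene" or "top"; returns a dict with "image" (420x560x3 uint8, red, green, blue), "fx", "fy", "cx", "cy" (pixels), "cam_to_world" (4x4, takes a point from camera to world coordinates). Camera axes: x right, y down, z forward; pixel columns grow to the right and rows downward; lengths in m; the calibration is good to about 2 mm. A picture is of the moment at which its call begins. There is no depth.
A pose or a line that the arm cannot do raises manip.IKError and nothing moves.
- manip.sign_off(): hands the job in, once; it reports no verdict.
Readings, each from a call of its own:
- manip.get_time(): time.
- manip.get_joint_positions(): joint angles.
- manip.get_joint_vel(): joint speeds.
- manip.get_tau(): joint torques, N m.
- manip.get_position(): TCP position.
- manip.get_ee_rot(): TCP orientation.
- manip.get_contact_force(): force on the tool from outside, world axes, zero at the start.
- manip.get_torque(): the same for the moment, N m.
- manip.get_width(): finger opening in m.
Only numpy, scipy, OpenCV 4.12 (cv2) and the standard library are available. Lean on these libraries where they do the work, as an engineer would, in place of code of your own. Each camera call takes 0.05 s, during which the arm holds its last target.

## Working session

There is one attempt and no reset: what is moved stays moved. The work goes in short steps, each a Python script; the robot and the scene stay as the last script left them, time stands still between calls to the robot, and variables do not carry over. Pictures are saved under pics/ and viewed, and the job is handed in when it is done.

```bash
mkdir -p pics; python3 - <<'E'
from rig import manip
import cv2, numpy as np
for n in ("scene","top"):
    c=manip.camera(n); cv2.imwrite(f"pics/{n}0.png",cv2.cvtColor(c["image"],cv2.COLOR_RGB2BGR))
    np.savez(f"{n}0.npz",**c)
    print(n,c["fx"],c["fy"],c["cx"],c["cy"]); print(np.round(c["cam_to_world"],4))
print(manip.get_time(),manip.get_ee_rot(),manip.get_position())
E
```

```text
scene 531.068661047352 531.068661047352 279.0872199612789 211.1524604967036
[[ 0.5415 -0.4442  0.7137 -0.4923]
 [-0.8406 -0.2975  0.4527 -0.7912]
 [ 0.0112 -0.8451 -0.5345  0.8666]
 [ 0.      0.      0.      1.    ]]
top 518.2102099612097 518.2102099612097 276.6511227435919 214.35268032592927
[[ 0.2542 -0.771   0.5839 -0.5316]
 [-0.9671 -0.2041  0.1517 -0.3872]
 [ 0.0022 -0.6032 -0.7976  1.5641]
 [ 0.      0.      0.      1.    ]]
0.1 [ 2.04144098  0.34436921 -2.04190057] [ 0.20403614 -0.59019316  0.21880607]
```

View pics/scene0.png

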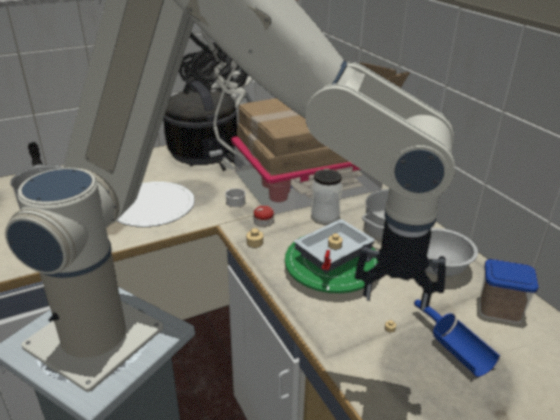

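View pics/top0.png

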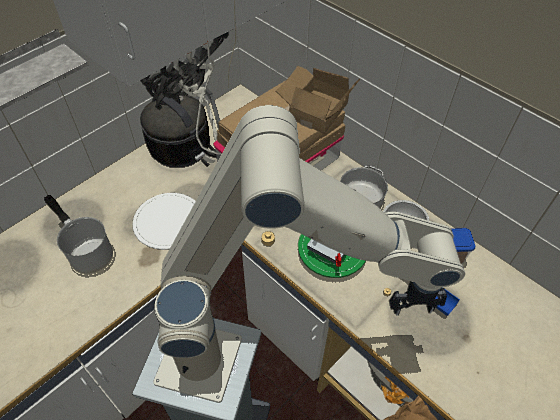

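```bash
python3 - <<'E'
import cv2
im=cv2.imread("pics/scene0.png")
cv2.imwrite("pics/scene0c.png",cv2.resize(im[165:345,215:455],None,fx=3.3,fy=3.3,interpolation=cv2.INTER_CUBIC))
E
```

```text
(no output)
```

View pics/scene0c.png

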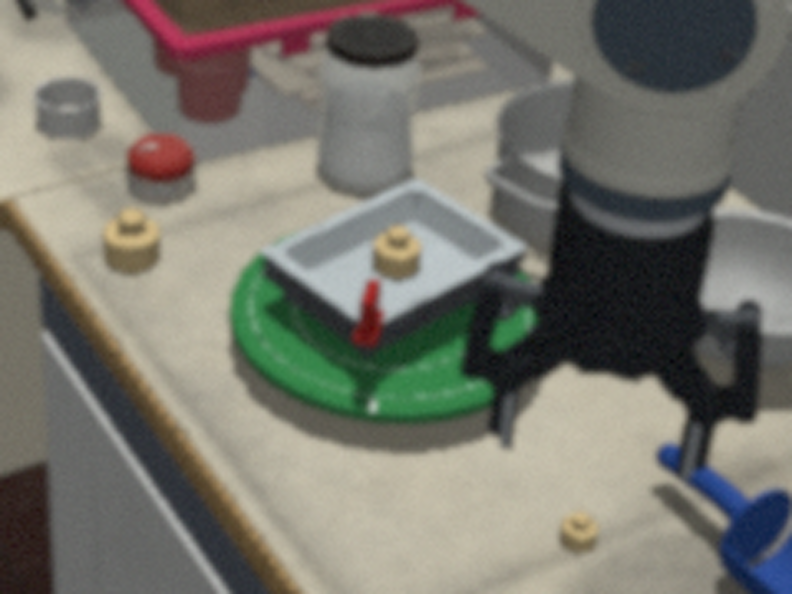

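```bash
python3 - <<'E'
from rig import manip
import cv2, numpy as np
q=manip.get_joint_positions(); q[0]=-1.75
manip.set_joints(q)
for n in ("scene","top"):
    c=manip.camera(n); cv2.imwrite(f"pics/{n}1.png",cv2.cvtColor(c["image"],cv2.COLOR_RGB2BGR))
    np.savez(f"{n}1.npz",**c)
im=cv2.imread("pics/top1.png")
cv2.imwrite("pics/top1c.png",cv2.resize(im[160:320,120:460],None,fx=2.3,fy=2.3,interpolation=cv2.INTER_CUBIC))
print(manip.get_time(),np.round(manip.get_contact_force(),2))
E
```

```text
1.3667 [ 0.3  -0.65 -0.08]
```

View pics/scene1.png

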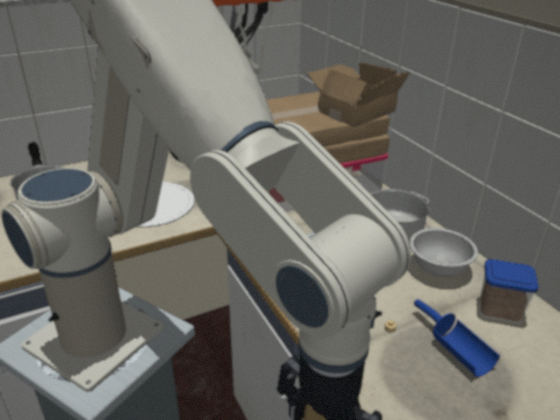

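View pics/top1c.png

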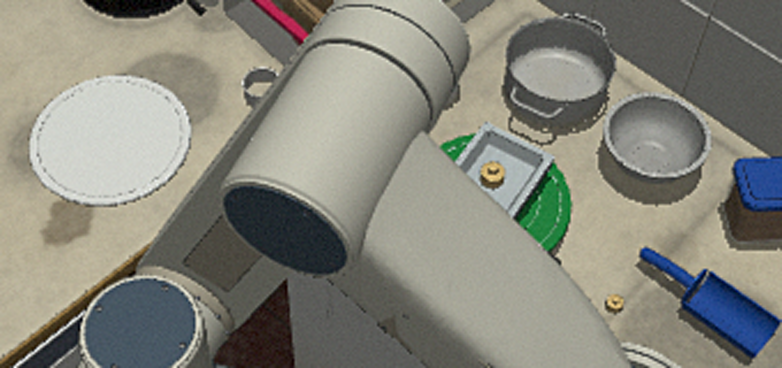

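```bash
python3 - <<'E'
import cv2
im=cv2.imread("pics/scene0.png")
cv2.imwrite("pics/s0z.png",cv2.resize(im[205:295,280:385],None,fx=6.6,fy=6.6,interpolation=cv2.INTER_CUBIC))
im=cv2.imread("pics/top1.png")
cv2.imwrite("pics/t1z.png",cv2.resize(im[205:285,290:380],None,fx=7,fy=7,interpolation=cv2.INTER_CUBIC))
im=cv2.imread("pics/top0.png")
cv2.imwrite("pics/t0z.png",cv2.resize(im[205:285,290:380],None,fx=7,fy=7,interpolation=cv2.INTER_CUBIC))
E
```

```text
(no output)
```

View pics/s0z.png

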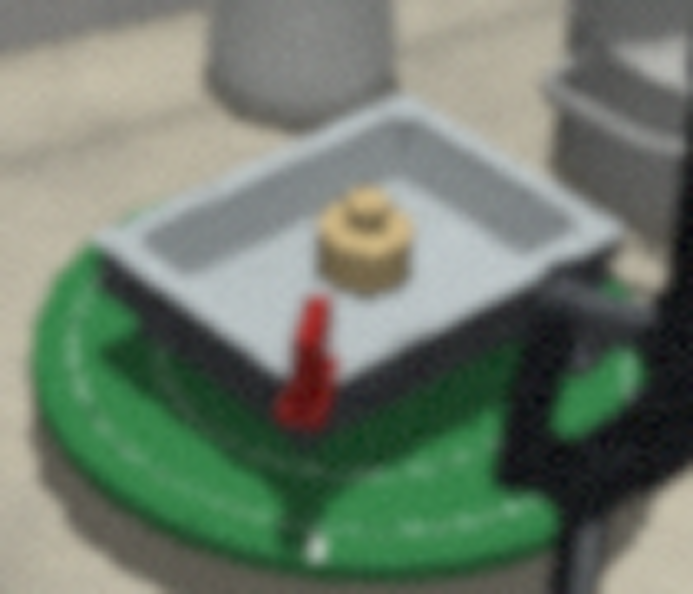

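View pics/t1z.png

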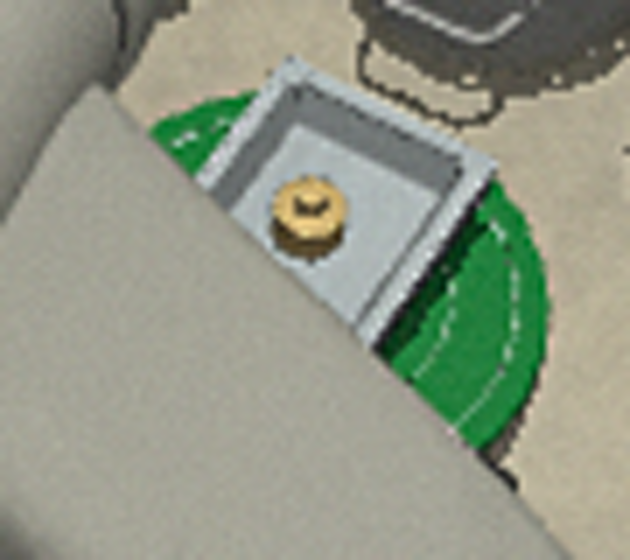

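View pics/t0z.png

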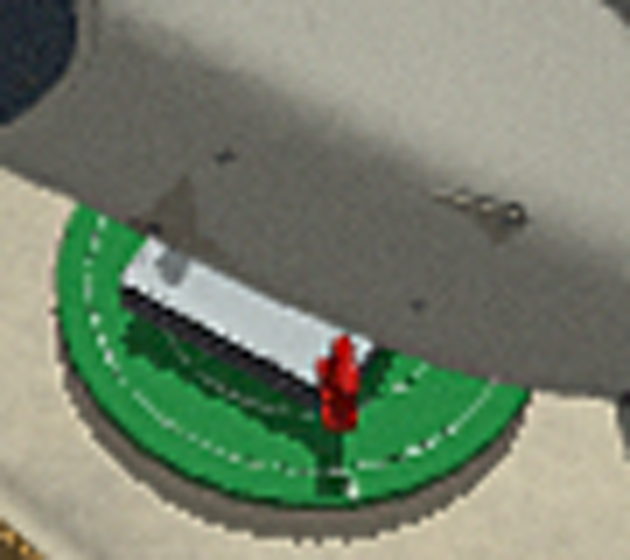

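```bash
cat > geo.py <<'E'
import numpy as np, cv2
from scipy.optimize import least_squares
def load(n): return dict(np.load(f"{n}.npz"))
def proj(c,P):
    P=np.atleast_2d(P); M=np.linalg.inv(c["cam_to_world"]); p=P@M[:3,:3].T+M[:3,3]
    return np.c_[c["fx"]*p[:,0]/p[:,2]+c["cx"], c["fy"]*p[:,1]/p[:,2]+c["cy"]]
def ray(c,uv,z):
    d=c["cam_to_world"][:3,:3]@np.array([(uv[0]-c["cx"])/c["fx"],(uv[1]-c["cy"])/c["fy"],1]); o=c["cam_to_world"][:3,3]
    return o+d*(z-o[2])/d[2]
E
python3 - <<'E'
from geo import *
S0,T0,T1=load("scene0"),load("top0"),load("top1")
u=lambda p,s,o:np.array([(p[0]+.5)/s-.5+o[0],(p[1]+.5)/s-.5+o[1]])
s=lambda *p:u(p,6.6,(280,205)); t=lambda *p:u(p,7,(290,205))
print("corners z=.09")
C={k:(ray(c,v,.0905)) for k,c,v in [("sL",S0,s(100,240)),("sB",S0,s(402,97)),("sR",S0,s(620,232)),("tB",T1,t(290,58)),("tR",T1,t(495,162)),("t0L",T0,t(125,280))]}
for k,v in C.items(): print(k,np.round(v,4))
print("LB",np.linalg.norm(C["sL"]-C["sB"]),"BR",np.linalg.norm(C["sB"]-C["sR"]),np.linalg.norm(C["tB"]-C["tR"]))
print("knob top",ray(S0,s(368,192),.102),ray(T1,t(310,187),.102))
print("body top",ray(S0,s(366,222),.091),ray(T1,t(309,204),.091))
print("tab top .129",ray(S0,s(319,302),.129),ray(T0,t(343,341),.129))
# green ellipse
for nm,c in (("S0",S0),("T0",T0),("T1",T1)):
    h=cv2.cvtColor(c["image"],cv2.COLOR_RGB2HSV); m=cv2.inRange(h,(45,90,40),(85,255,255))
    cs,_=cv2.findContours(m,cv2.RETR_EXTERNAL,cv2.CHAIN_APPROX_NONE); k=max(cs,key=cv2.contourArea)[:,0,:]
    W=np.array([ray(c,p,.037)[:2] for p in k])
    f=lambda x:np.hypot(*(W-x).T)-.125
    best=None
    for x0 in [W.mean(0)]:
        r=least_squares(lambda x:np.minimum(f(x),1),x0+0,loss="cauchy",f_scale=.0015)
        print(nm,"turntable",r.x,np.sum(np.abs(f(r.x))<.002),len(W))
    m=cv2.inRange(h,(0,0,215),(180,40,255)); 
    cs,_=cv2.findContours(m,cv2.RETR_EXTERNAL,cv2.CHAIN_APPROX_NONE); 
    k=max(cs,key=cv2.contourArea)[:,0,:]
    W=np.array([ray(c,p,.008)[:2] for p in k]); f=lambda x:np.hypot(*(W-x).T)-.132
    r=least_squares(f,W.mean(0),loss="cauchy",f_scale=.0015); print(nm,"disc",r.x,np.sum(np.abs(f(r.x))<.002),len(W),k.mean(0))
print("timer",ray(S0,(263,222),0),"jar",ray(S0,(327,217),0),"jar top",ray(S0,(328,178),.14),"big weight",ray(S0,(255,243),0),"cup",ray(S0,(235,205),0))
E
```

```text
corners z=.09
sL [ 0.4482 -0.2425  0.0905]
sB [ 0.6013 -0.2925  0.0905]
sR [ 0.5632 -0.4056  0.0905]
tB [ 0.6033 -0.293   0.0905]
tR [ 0.5653 -0.4047  0.0905]
t0L [ 0.4489 -0.2415  0.0905]
LB 0.16107529347739682 BR 0.11928453443759131 0.1179795143258099
knob top [ 0.5182563  -0.31965496  0.102     ] [ 0.51837056 -0.3187623   0.102     ]
body top [ 0.51438755 -0.32165942  0.091     ] [ 0.51600325 -0.31972465  0.091     ]
tab top .129 [ 0.41229043 -0.35368439  0.129     ] [ 0.41587481 -0.35180455  0.129     ]
S0 turntable [ 0.49769775 -0.33038953] 81 215
S0 disc [0.4915937  0.27923326] 15 170 [157.17058824 204.00588235]
T0 turntable [ 0.54583009 -0.34495087] 12 178
T0 disc [0.47987546 0.29137516] 51 169 [163.33727811 217.83431953]
T1 turntable [ 0.50043978 -0.32076166] 34 79
T1 disc [0.49162049 0.29963887] 57 114 [170.38596491 243.00877193]
timer [ 0.5879559 -0.050294   0.       ] jar [ 0.71735056 -0.1948451   0.        ] jar top [ 0.70375696 -0.19598964  0.14      ] big weight [ 4.87949840e-01 -9.14490267e-02  1.11022302e-16] cup [0.6187056  0.07576498 0.        ]
```

```bash
cat > pose.py <<'E'
import numpy as np
from scipy.spatial.transform import Rotation as R
D=np.deg2rad(17.7)
def down(ang,sign=1,tilt=0.):
    """tool down, jaws across heading ang; tilt raises near side"""
    y=sign*np.array([-np.sin(ang),np.cos(ang),0]); x=np.array([0,0,-1.])
    M=R.from_matrix(np.c_[x,y,np.cross(x,y)])
    k=np.array([-np.sin(ang),np.cos(ang),0])
    return (R.from_rotvec(k*tilt)*M).as_rotvec()
E
python3 - <<'E'
from geo import *; from pose import *
from rig import manip
for n in("top0","top1","scene0"):
    c=load(n); h=cv2.cvtColor(c["image"],cv2.COLOR_RGB2HSV); h=cv2.GaussianBlur(h,(3,3),0)
    m=cv2.inRange(h,(0,0,190),(180,30,255)); m[:, 215:]=0; m[:170]=0; m[270:]=0
    cs,_=cv2.findContours(m,cv2.RETR_EXTERNAL,cv2.CHAIN_APPROX_NONE); k=max(cs,key=cv2.contourArea)[:,0,:]
    W=np.array([ray(c,p,.008)[:2] for p in k]); f=lambda x:np.hypot(*(W-x).T)-.132
    r=least_squares(f,[.487,.29],loss="cauchy",f_scale=.003); print(n,"disc",r.x,np.sum(np.abs(f(r.x))<.004),len(W),k.min(0),k.max(0))
q=manip.get_joint_positions(); print(np.round(q,2))
for s in (1,-1):
  for nm,p,a in [("w",(.5175,-.319,.25),D),("w",(.5175,-.319,.1155),D),("pl",(.52,.015,.05),D),("tab",(.4034,-.3564,.12),D),("pass",(.42,0,.26),D+.73),("fin",(.431,.197,.25),D+.73),("fin2",(.431,.197,.25),D+1.1)]:
    j=manip.solve_ik(p,down(a,s)); print(s,nm,None if j is None else np.round(j,2))
E
```

```text
top0 disc [0.48257021 0.29302875] 78 165 [133 193] [194 248]
top1 disc [0.48693926 0.29626055] 80 177 [133 193] [202 247]
scene0 disc [0.48181024 0.30008471] 108 170 [119 180] [193 225]
[-1.75  0.42  1.63  0.    1.09 -0.02]
1 w [-0.57  0.37  1.64  0.    1.13 -2.45]
1 w [-0.57  0.53  1.73  0.    0.88 -2.45]
1 pl [ 0.01  0.54  1.95 -0.    0.65 -1.87]
1 tab None
1 pass None
1 fin [ 0.4   0.16  1.92  0.    1.06 -2.21]
1 fin2 None
-1 w [-0.57  0.37  1.64 -0.    1.13  0.69]
-1 w [-0.57  0.53  1.73 -0.    0.88  0.69]
-1 pl [ 0.01  0.54  1.95 -0.    0.65  1.27]
-1 tab [-0.75  0.44  1.89 -0.    0.81  0.52]
-1 pass [-0.03  0.06  2.02  0.    1.07  0.5 ]
-1 fin [0.4  0.16 1.92 0.   1.06 0.94]
-1 fin2 [ 0.4   0.16  1.92 -0.    1.06  0.57]
```

Three brass weights are in the scene0 picture: a large one at (255,238), one in the tray at (336,243) and a small one at (390,325). The one in the tray is the middle size and matches the description, and the enlarged crop confirms it.

The tray corners triangulate to a centre of about (0.506, -0.324). The tab points toward the robot at heading 197.7°. Next I lift the weight.

```bash
python3 - <<'E'
from geo import *; from pose import *
from rig import manip
o=down(D,-1); w=np.array([.5177,-.319])
manip.command_gripper(.05,40)
manip.move_to([*w,.22],o)
manip.servo_line([*w,.117],o,rate=.12)
for n in ("scene","top"):
    c=manip.camera(n); np.savez(f"{n}2.npz",**c)
    im=cv2.cvtColor(c["image"],cv2.COLOR_RGB2BGR)
    P=proj(c,[*w,.1])[0].astype(int); x,y=max(P[0]-60,0),max(P[1]-45,0)
    cv2.imwrite(f"pics/{n}2.png",cv2.resize(im[y:y+90,x:x+120],None,fx=6,fy=6,interpolation=cv2.INTER_CUBIC)); print(n,x,y)
print(manip.get_time(),manip.get_position(),manip.get_contact_force(),manip.get_width())
E
```

```text
scene 274 189
top 273 186
5.35 [ 0.51829792 -0.31938365  0.11798165] [ 0.17234164 -0.18585991  0.45354755] 0.04999152988210417
```

View pics/scene2.png

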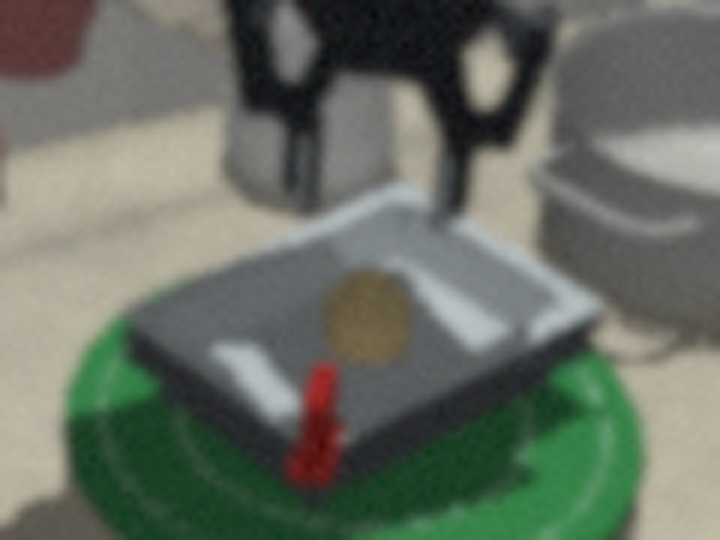

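View pics/top2.png

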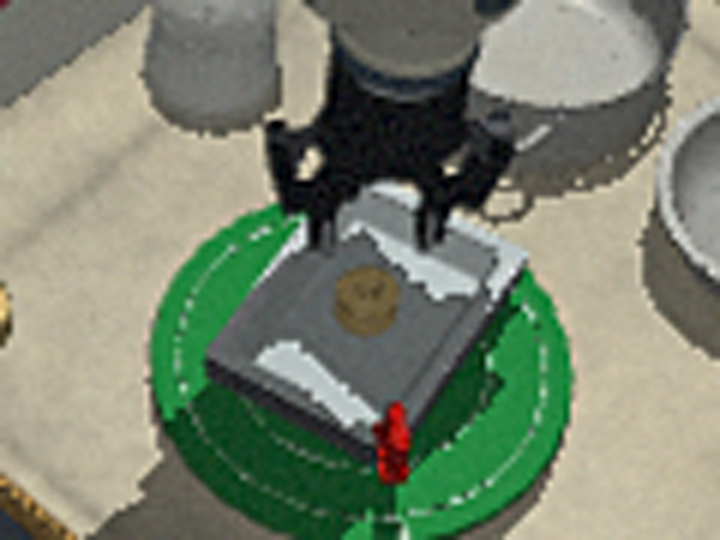

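```bash
python3 - <<'E'
from geo import *; from pose import *
from rig import manip
S,T=load("scene2"),load("top2")
pos=manip.get_position(); print(pos,manip.get_ee_rot(),down(D,-1))
y=R.from_rotvec(manip.get_ee_rot()).as_matrix()[:,1]
for n,c,o in (("s",S,(274,189)),("t",T,(273,186))):
    for dy in (-.025,.025):
        print(n,[np.round((proj(c,pos+y*dy-[0,0,h])[0]-o)*6) for h in (.0,.022)])
def tri(a,b):
    f=lambda X:np.r_[proj(S,X)[0]-a,proj(T,X)[0]-b]
    r=least_squares(f,[.5,-.3,.1]); return r.x,r.fun
g=lambda p,o:np.array(p)/6+o
print("tipL",tri(g((302,200),(274,189)),g((320,248),(273,186))))
print("tipR",tri(g((448,215),(274,189)),g((430,245),(273,186))))
print("knob",tri(g((370,275),(274,189)),g((366,285),(273,186))))
E
```

```text
[ 0.51829792 -0.31938365  0.11798165] [ 2.05573652  0.31865541 -2.05297313] [ 2.05487163  0.31994737 -2.05487163]
s [array([311., 227.]), array([308., 270.])]
s [array([429., 246.]), array([425., 289.])]
t [array([325., 258.]), array([322., 280.])]
t [array([412., 254.]), array([408., 276.])]
tipL (array([ 0.50595851, -0.29255474,  0.13309174]), array([-0.05867143,  0.02854645,  0.07052748, -0.05358387]))
tipR (array([ 0.51874928, -0.35296578,  0.14077565]), array([-0.15408695,  0.07285172,  0.19043289, -0.13687337]))
knob (array([ 0.51115177, -0.32277831,  0.10296207]), array([-0.52003475,  0.2515572 ,  0.63217879, -0.47492923]))
```

```bash
python3 - <<'E'
from geo import *; from pose import *
from rig import manip
for n in ("scene","top"):
    c=manip.camera(n); np.savez(f"{n}3.npz",**c)
    im=cv2.cvtColor(c["image"],cv2.COLOR_RGB2BGR)
    x,y=(274,189) if n=="scene" else (273,186)
    cv2.imwrite(f"pics/{n}3.png",cv2.resize(im[y:y+90,x:x+120],None,fx=6,fy=6,interpolation=cv2.INTER_CUBIC)); print(n,x,y)
print(manip.get_time(),manip.get_position(),manip.get_contact_force(),manip.get_width())
E
```

```text
scene 274 189
top 273 186
5.45 [ 0.51810832 -0.31925914  0.11782099] [-0.45026204 -1.87287095 -0.07401902] 0.0496204706409636
```

View pics/scene3.png

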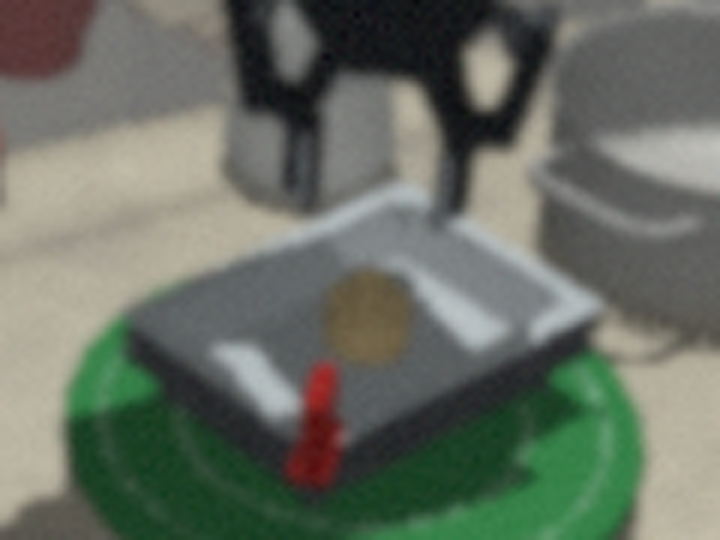

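View pics/top3.png

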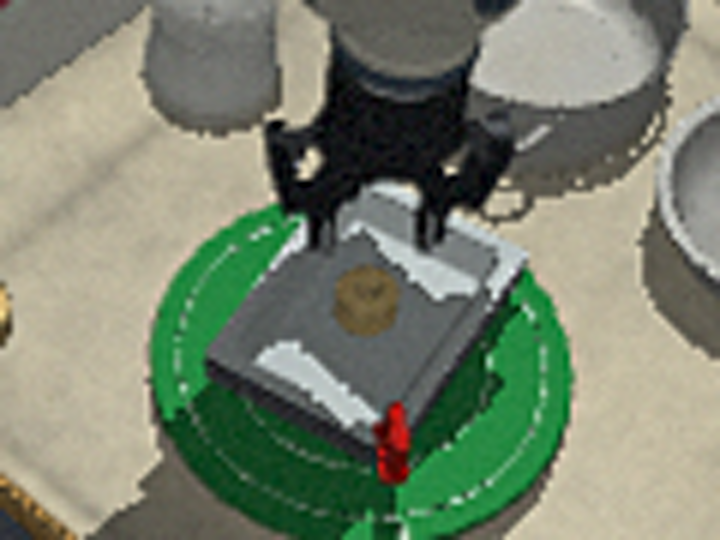

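```bash
python3 - <<'E'
from geo import *; from pose import *
S,T=load("scene0"),load("top0")
pos=np.array([0.20403614,-0.59019316,0.21880607]); M=R.from_rotvec([2.04144098,0.34436921,-2.04190057]).as_matrix()
for n,c in (("s",S),("t",T)):
    for dy in (-.0425,.0425):
        print(n,[np.round(proj(c,pos+M[:,1]*dy+M[:,0]*h)[0],1) for h in (-.0,.009,.022)])
im=cv2.cvtColor(S["image"],cv2.COLOR_RGB2BGR)[235:325,345:465]; cv2.imwrite("pics/g0.png",cv2.resize(im,None,fx=6,fy=6,interpolation=cv2.INTER_CUBIC))
im=cv2.cvtColor(T["image"],cv2.COLOR_RGB2BGR)[260:340,370:480]; cv2.imwrite("pics/g1.png",cv2.resize(im,None,fx=6,fy=6,interpolation=cv2.INTER_CUBIC))
E
```

```text
s [array([369. , 308.3]), array([368.5, 312.1]), array([367.7, 317.5])]
s [array([418. , 316.8]), array([417.2, 320.6]), array([416.1, 326. ])]
t [array([395.8, 316. ]), array([395.3, 317.4]), array([394.4, 319.4])]
t [array([425.3, 314. ]), array([424.6, 315.4]), array([423.5, 317.4])]
```

View pics/g0.png

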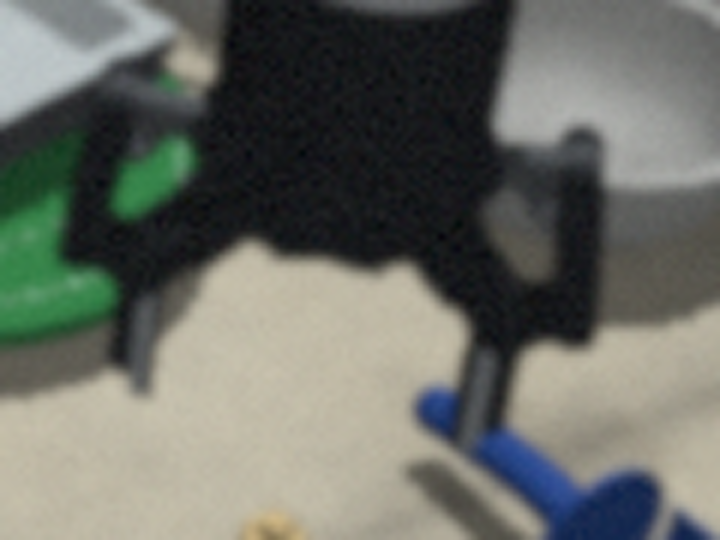

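View pics/g1.png

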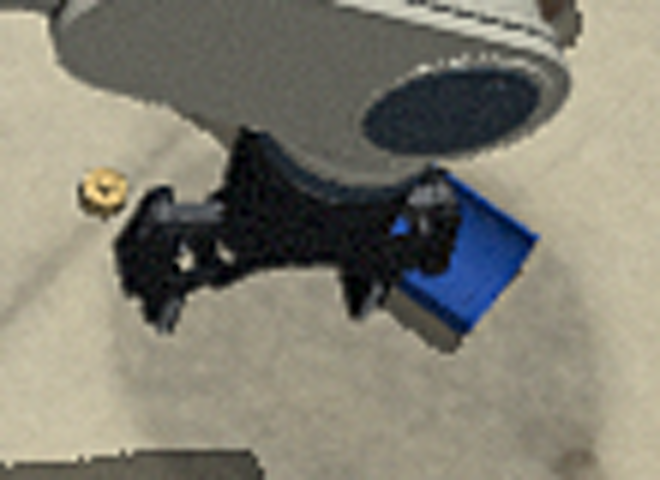

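```bash
python3 - <<'E'
from geo import *; from pose import *
S0,T0,T1=load("scene0"),load("top0"),load("top1")
def tri(a,b,A=S0,B=T1):
    f=lambda X:np.r_[proj(A,X)[0]-a,proj(B,X)[0]-b]
    r=least_squares(f,[.5,-.3,.1]); return np.round(r.x,4),np.round(r.fun,2)
u=lambda p,s,o:np.array([(p[0]+.5)/s-.5+o[0],(p[1]+.5)/s-.5+o[1]])
s=lambda *p:u(p,6.6,(280,205)); t=lambda *p:u(p,7,(290,205))
print("B",tri(s(402,97),t(290,58))); print("R",tri(s(620,232),t(495,162))); print("L",tri(s(100,240),t(125,280),S0,T0))
print("bodytop",tri(s(366,222),t(309,204)))
for n,c in (("s0",S0),("t1",T1),("t0",T0)):
    h=cv2.cvtColor(c["image"],cv2.COLOR_RGB2HSV); m=cv2.inRange(h,(15,70,120),(28,255,255))
    cs,_=cv2.findContours(m,cv2.RETR_EXTERNAL,cv2.CHAIN_APPROX_NONE)
    print(n,[(np.round(np.mean(k[:,0],0),1).tolist(),cv2.contourArea(k)) for k in cs if cv2.contourArea(k)>15][:12])
for p in ([0,0,0],[0,0,.1]): print(proj(S0,p),proj(T0,p))
# disc ellipse centre
for n,c in (("s0",S0),("t1",T1)):
    h=cv2.cvtColor(c["image"],cv2.COLOR_RGB2HSV); h=cv2.GaussianBlur(h,(3,3),0)
    m=cv2.inRange(h,(0,0,190),(180,30,255)); m[:, 215:]=0; m[:170]=0; m[270:]=0
    cs,_=cv2.findContours(m,cv2.RETR_EXTERNAL,cv2.CHAIN_APPROX_NONE); k=cv2.convexHull(max(cs,key=cv2.contourArea)); print(n,cv2.fitEllipse(k))
E
```

```text
B (array([ 0.6029, -0.2923,  0.0899]), array([ 0.2 , -0.09, -0.24,  0.17]))
R (array([ 0.5668, -0.4045,  0.0881]), array([ 0.08, -0.03, -0.09,  0.06]))
L (array([ 0.45  , -0.2414,  0.089 ]), array([-0.01,  0.01,  0.01, -0.01]))
bodytop (array([ 0.5184, -0.3197,  0.0878]), array([-0.03,  0.02,  0.04, -0.03]))
s0 [([353.1, 409.7], 49.5), ([390.3, 326.0], 64.0), ([334.8, 240.2], 92.5), ([254.5, 235.4], 146.0), ([268.4, 295.5], 254.5), ([264.1, 149.1], 82.0), ([285.4, 126.5], 687.0), ([264.7, 107.0], 469.5)]
t1 [([385.8, 391.8], 51.5), ([349.3, 397.1], 191.5), ([387.1, 290.6], 26.0), ([148.7, 294.1], 51.5), ([333.9, 234.2], 54.0), ([251.6, 161.3], 25.5), ([329.7, 132.9], 17.5), ([277.9, 139.4], 1241.0), ([326.5, 98.2], 89.0), ([272.0, 100.0], 1852.0)]
t0 [([414.3, 409.8], 147.0), ([16.5, 397.1], 20.0), ([393.0, 392.8], 226.5), ([425.9, 396.3], 86.0), ([349.0, 396.9], 195.5), ([50.2, 370.9], 17.0), ([384.7, 361.2], 18.5), ([387.2, 290.7], 28.5), ([113.3, 321.8], 77.0), ([325.1, 310.0], 67.0), ([268.1, 261.3], 44.0), ([267.6, 236.3], 99.0)]
[[ 94.22167986 337.17636944]] [[198.83130752 360.08963743]]
[[ 85.92601269 303.09708327]] [[194.86737786 347.31193801]]
s0 ((150.3865966796875, 202.39866638183594), (44.52053451538086, 84.94865417480469), 83.85917663574219)
t1 ((167.27230834960938, 220.11770629882812), (54.3674201965332, 69.8274917602539), 75.73703002929688)
```

```bash
cat > snap.py <<'E'
from geo import *; from pose import *
from rig import manip
def snap(tag,center=None,w=120,h=90,f=6):
    out={}
    for n in ("scene","top"):
        c=manip.camera(n); np.savez(f"{n}_{tag}.npz",**c); im=cv2.cvtColor(c["image"],cv2.COLOR_RGB2BGR)
        if center is not None:
            P=proj(c,center)[0].astype(int); x,y=np.clip(P[0]-w//2,0,560-w),np.clip(P[1]-h//2,0,420-h)
            im=cv2.resize(im[y:y+h,x:x+w],None,fx=f,fy=f,interpolation=cv2.INTER_CUBIC); out[n]=(int(x),int(y))
        cv2.imwrite(f"pics/{n}_{tag}.png",im)
    print(out,"t",manip.get_time())
E
python3 - <<'E'
from snap import *
manip.command_gripper(.026,40)
print(manip.get_width(),manip.get_position(),manip.get_contact_force(),np.round(manip.get_joint_positions(),4))
snap("a",(.5177,-.319,.1))
E
```

```text
0.025993380845714727 [ 0.51769034 -0.31902576  0.11705857] [ 0.09074708  0.60750994 -0.16325534] [-0.5718  0.5283  1.7339 -0.      0.8793  0.6901]
{'scene': (274, 189), 'top': (273, 186)} t 5.9083
```

View pics/scene_a.png

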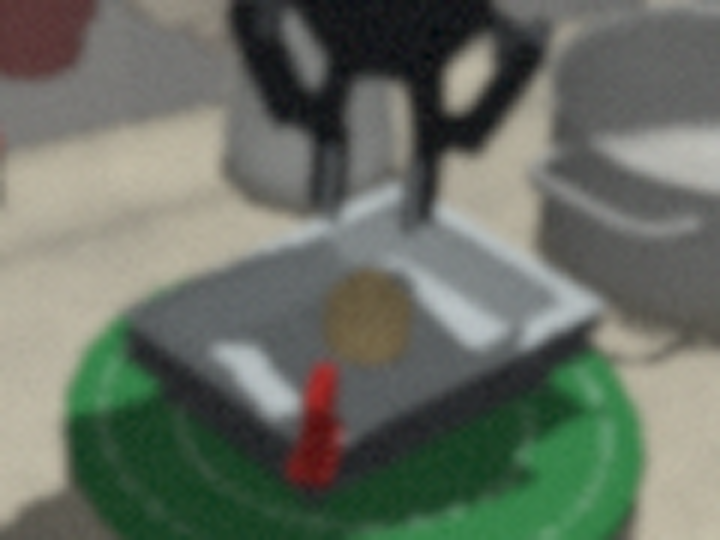

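View pics/top_a.png

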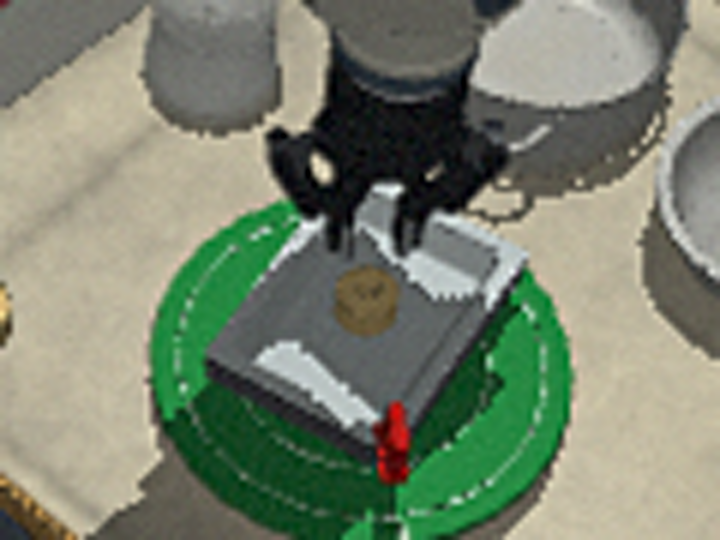

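```bash
python3 - <<'E'
from snap import *
S,T=load("scene_a"),load("top_a")
u=lambda p,o:(np.array(p)+.5)/6-.5+o
def tri(a,b):
    f=lambda X:np.r_[proj(S,X)[0]-a,proj(T,X)[0]-b]
    r=least_squares(f,[.5,-.3,.1]); return np.round(r.x,4),np.round(r.fun,2)
s,t=(274,189),(273,186)
a=tri(u((328,217),s),u((338,256),t)); b=tri(u((415,229),s),u((402,254),t)); print(a,b,(a[0]+b[0])/2,np.linalg.norm(a[0]-b[0]))
print("tray B now",tri(u((398,180),s),u((385,180),t)))
print("wt bodytop now",tri(u((370,300),s),u((366,283),t)))
E
```

```text
(array([ 0.5094, -0.3019,  0.1272]), array([-0.19,  0.09,  0.23, -0.17])) (array([ 0.5193, -0.3371,  0.1287]), array([-0.27,  0.13,  0.33, -0.24])) [ 0.51435 -0.3195   0.12795] 0.036596447915064126
tray B now (array([ 0.5653, -0.3114,  0.1214]), array([ 1.58, -0.75, -1.91,  1.39]))
wt bodytop now (array([ 0.5256, -0.3175,  0.0819]), array([ 0.16, -0.08, -0.19,  0.15]))
```

```bash
python3 - <<'E'
from snap import *
o=down(D,-1); w=[.5180,-.3194]; z=.117
for i in range(5):
    z-=.0016; manip.servo_line([*w,z],o,rate=.03)
    F=np.mean([manip.get_contact_force() for _ in range(5)],0); print(round(z,4),np.round(F,1),np.round(manip.get_position(),4))
    if F[2]>4: break
print(manip.get_time())
E
```

```text
0.1154 [-0.7 -0.3  0.1] [ 0.5179 -0.3193  0.1152]
0.1138 [-0.  -0.4 -0.2] [ 0.5179 -0.3194  0.1136]
0.1122 [ 0.1 -0.2  0.1] [ 0.5179 -0.3194  0.1121]
0.1106 [ 0.1  0.4 -0.9] [ 0.5179 -0.3193  0.1105]
0.109 [-0.4 -0.5  0.5] [ 0.5179 -0.3193  0.1089]
7.1583
```

```bash
python3 - <<'E'
from snap import *
o=down(D,-1); w=[.5180,-.3194]; z=.109
while z>.0885:
    z-=.003; manip.servo_line([*w,z],o,rate=.05)
    F=np.mean([manip.get_contact_force() for _ in range(5)],0); print(round(z,4),np.round(F,1),np.round(manip.get_position(),4))
    if F[2]>3: break
snap("b",(.5177,-.319,.1))
E
```

```text
0.106 [ 0.1 -0.3 -0.8] [ 0.5178 -0.3193  0.1057]
0.103 [-0.5 -0.6  0.5] [ 0.5179 -0.3193  0.1028]
0.1 [-0.6  0.3  0.1] [ 0.5179 -0.3193  0.0998]
0.097 [-0.4  0.8 -0. ] [ 0.5178 -0.3193  0.0968]
0.094 [-0.6 -0.3 -0.4] [ 0.5179 -0.3193  0.0938]
0.091 [ 0.5 -0.6  0.4] [ 0.5178 -0.3193  0.0908]
0.088 [0.6 0.4 0.1] [ 0.5179 -0.3193  0.0878]
{'scene': (274, 189), 'top': (273, 186)} t 9.0083
```

View pics/scene_b.png

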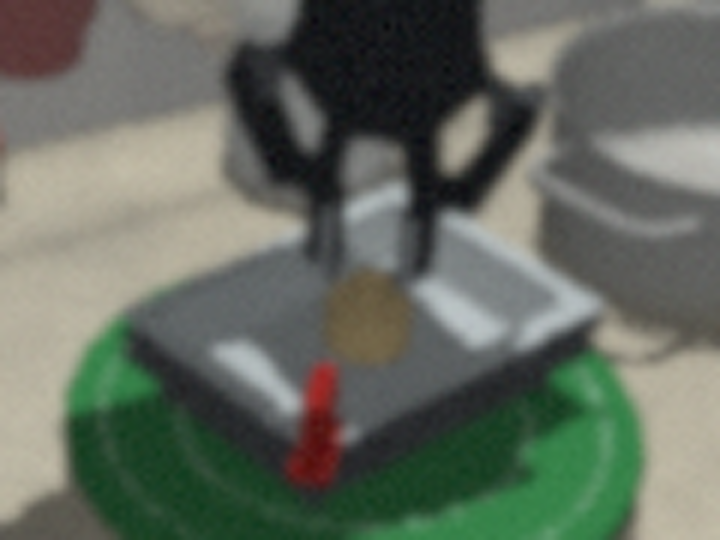

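View pics/top_b.png

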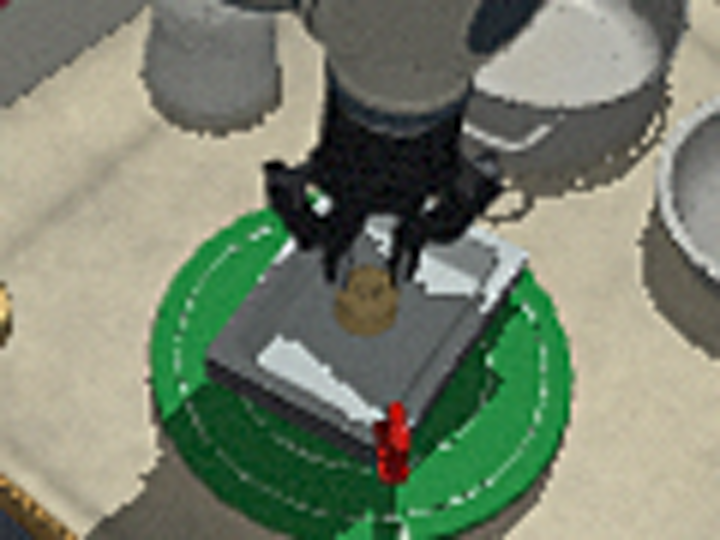

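```bash
python3 - <<'E'
from snap import *
S,T=load("scene_b"),load("top_b")
u=lambda p,o:(np.array(p)+.5)/6-.5+o
def tri(a,b):
    f=lambda X:np.r_[proj(S,X)[0]-a,proj(T,X)[0]-b]
    r=least_squares(f,[.5,-.3,.1]); return np.round(r.x,4),np.round(r.fun,2)
s,t=(274,189),(273,186)
a=tri(u((327,264),s),u((334,284),t)); b=tri(u((413,279),s),u((397,284),t)); print(a,b,(a[0]+b[0])/2)
pos=np.array([.5179,-.3193,.0878]); y=R.from_rotvec(down(D,-1)).as_matrix()[:,1]
for h in (0,.01,.03): print(h,[[np.round((proj(c,pos+y*d+[0,0,h])[0]-o)*6) for d in (-.013,0,.013)] for c,o in ((S,s),(T,t))])
# knob predicted
print([np.round((proj(c,[.518,-.3193,zz])[0]-o)*6) for zz in (.067,.091,.102) for c,o in ((S,s),(T,t))])
for n,c,o in (("s",S,s),("t",T,t)):
    im=cv2.cvtColor(c["image"],cv2.COLOR_RGB2BGR)[o[1]+25:o[1]+65,o[0]+35:o[0]+85]
    im=cv2.convertScaleAbs(im,alpha=1.8); cv2.imwrite(f"pics/zz{n}.png",cv2.resize(im,None,fx=14,fy=14,interpolation=cv2.INTER_CUBIC))
E
```

```text
(array([ 0.5073, -0.3032,  0.1046]), array([-0.5 ,  0.24,  0.61, -0.46])) (array([ 0.5167, -0.3385,  0.1049]), array([-0.61,  0.29,  0.74, -0.55])) [ 0.512   -0.32085  0.10475]
0 [[array([334., 291.]), array([365., 296.]), array([395., 301.])], [array([341., 288.]), array([364., 287.]), array([386., 286.])]]
0.01 [[array([336., 271.]), array([366., 276.]), array([397., 281.])], [array([343., 278.]), array([365., 277.]), array([388., 276.])]]
0.03 [[array([339., 232.]), array([369., 237.]), array([400., 242.])], [array([346., 258.]), array([368., 257.]), array([391., 256.])]]
[array([361., 335.]), array([361., 307.]), array([365., 289.]), array([364., 283.]), array([367., 268.]), array([366., 272.])]
```

View pics/zzs.png

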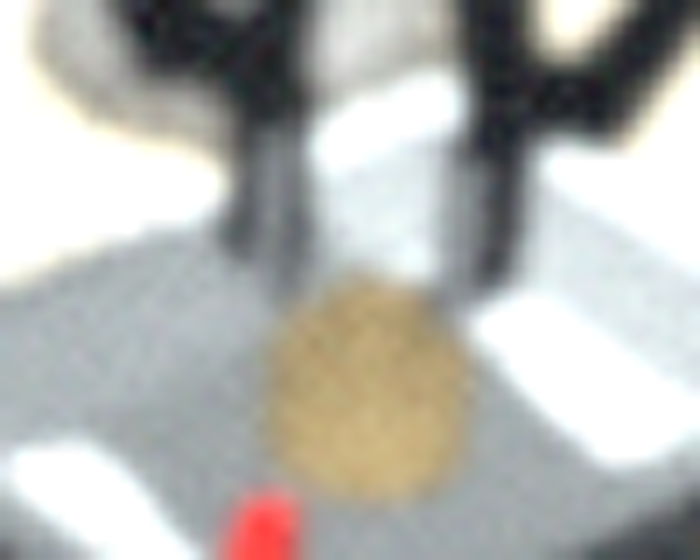

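View pics/zzt.png

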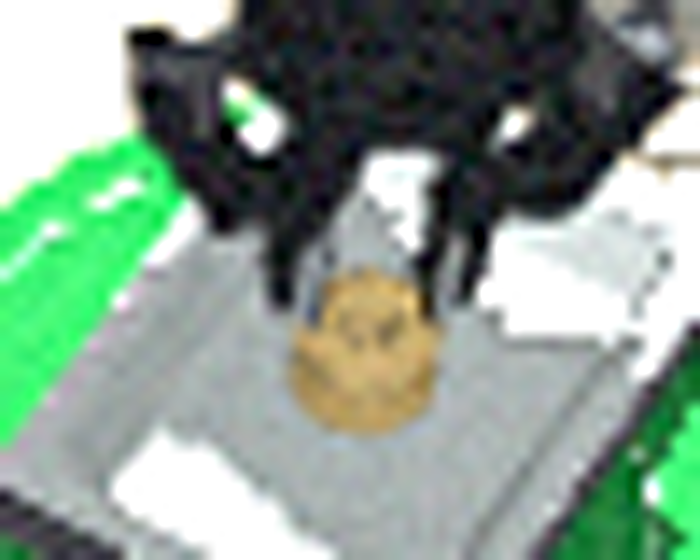

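```bash
python3 - <<'E'
from snap import *
o=down(D,-1); w=[.5180,-.3194]; z=.0878
while z>.0795:
    z-=.0016; manip.servo_line([*w,z],o,rate=.04)
    F=np.mean([manip.get_contact_force() for _ in range(5)],0); print(round(z,4),np.round(F,1))
    if F[2]>3:
        z+=.0012; manip.servo_line([*w,z],o,rate=.04); break
manip.command_gripper(0.0,40)
print(manip.get_width(),manip.get_position(),manip.get_contact_force())
snap("c",(.5177,-.319,.1))
E
```

```text
0.0862 [-0.3  0.6 -0.4]
0.0846 [-0.6 -0.6  0.4]
0.083 [ 0.2 -1.   0.2]
0.0814 [ 0.1 -0.6 -0.5]
0.0798 [ 0.   0.5 -0.3]
0.0782 [-0.1 -0.8 -0.3]
0.01490980420124224 [ 0.51848273 -0.31976273  0.07868592] [ 0.74712468 -0.95898724  2.66312241]
{'scene': (274, 189), 'top': (273, 186)} t 10.8667
```

View pics/scene_c.png

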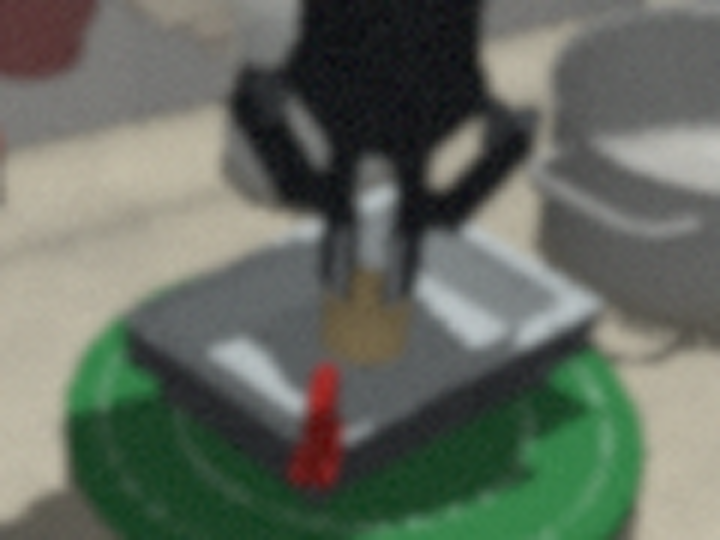

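```bash
python3 - <<'E'
from snap import *
o=down(D,-1)
manip.command_gripper(0.0,60)
p=manip.get_position()
manip.servo_line([.518,-.3194,.10],o,rate=.05)
manip.servo_line([.518,-.3194,.15],o,rate=.12)
print(manip.get_width(),manip.get_position(),manip.get_contact_force())
snap("d",(.5177,-.319,.12),w=160,h=120,f=5)
for z in (.15,.02,.008): print(manip.solve_ik([.52,.015,z],o))
E
```

```text
0.01350196669007752 [ 0.51775058 -0.31922696  0.14975017] [-0.39292989 -0.83722146 -2.67142708]
{'scene': (255, 167), 'top': (254, 168)} t 12.3333
[ 5.96106125e-03  3.68617799e-01  1.91226440e+00 -4.44089210e-16
  8.60710458e-01  1.26783411e+00]
[ 5.96106125e-03  5.93989384e-01  1.95861733e+00 -8.88178420e-16
  5.88985939e-01  1.26783411e+00]
[ 5.96106125e-03  6.16780895e-01  1.95934887e+00 -8.88178420e-16
  5.65462886e-01  1.26783411e+00]
```

View pics/scene_d.png

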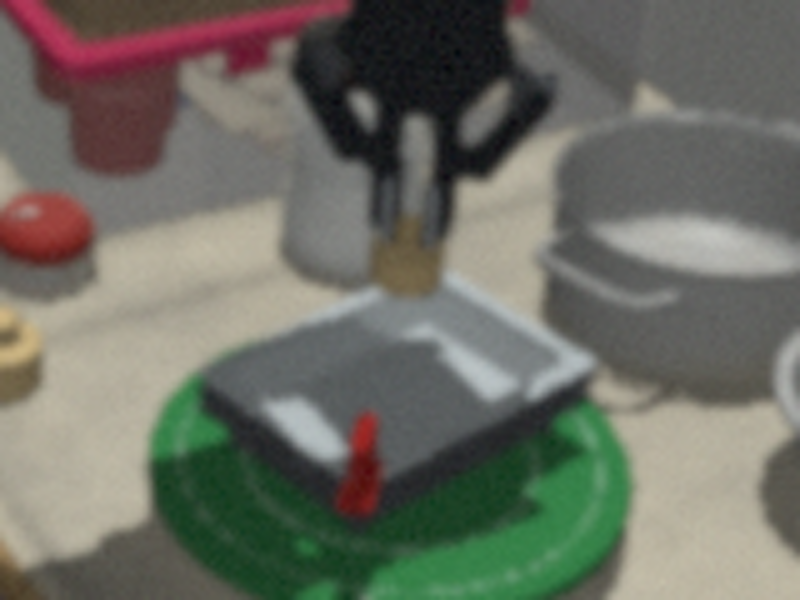

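View pics/top_d.png

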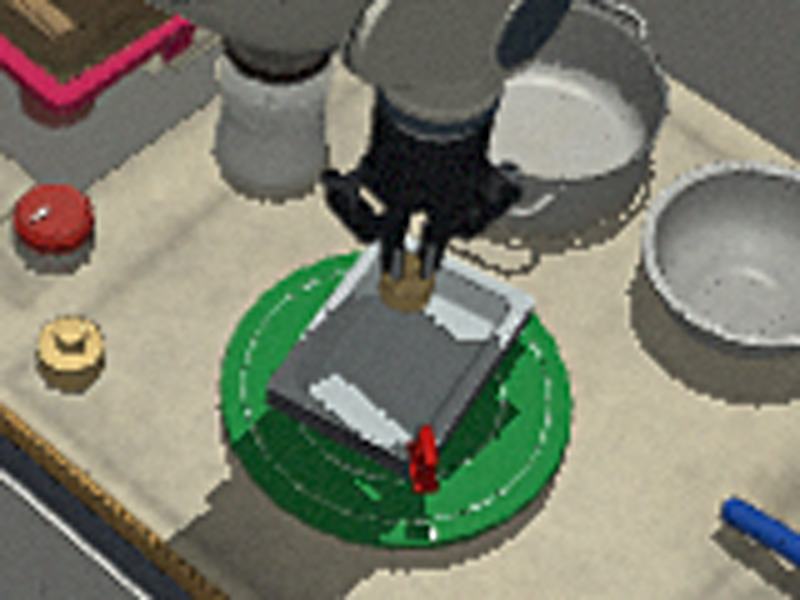

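```bash
python3 - <<'E'
from snap import *
o=down(D,-1)
manip.servo_line([.515,.015,.15],o,rate=.25)
manip.servo_line([.515,.015,.022],o,rate=.15)
b=np.mean([manip.get_contact_force() for _ in range(10)],0); print(b)
z=.016
while z>.006:
    manip.servo_line([.515,.015,z],o,rate=.05)
    F=np.mean([manip.get_contact_force() for _ in range(6)],0); print(round(z,4),np.round(F,1))
    if F[2]-b[2]>2.5: break
    z-=.001
snap("e",(.515,.015,.04))
print(manip.get_width(),manip.get_position())
E
```

```text
[ 0.12429395  0.05054788 -2.58674725]
0.016 [ 0.3  0.3 -2.7]
0.015 [ 0.1  0.5 -1.3]
0.014 [-0.1  0.1 -2. ]
0.013 [ 0.  -0.6 -2.3]
0.012 [-0.2 -0.2 -2. ]
0.011 [-1.1  0.1  3. ]
{'scene': (169, 170), 'top': (181, 177)} t 16.4417
0.013334114683462501 [0.51513342 0.01506763 0.01122994]
```

View pics/scene_e.png

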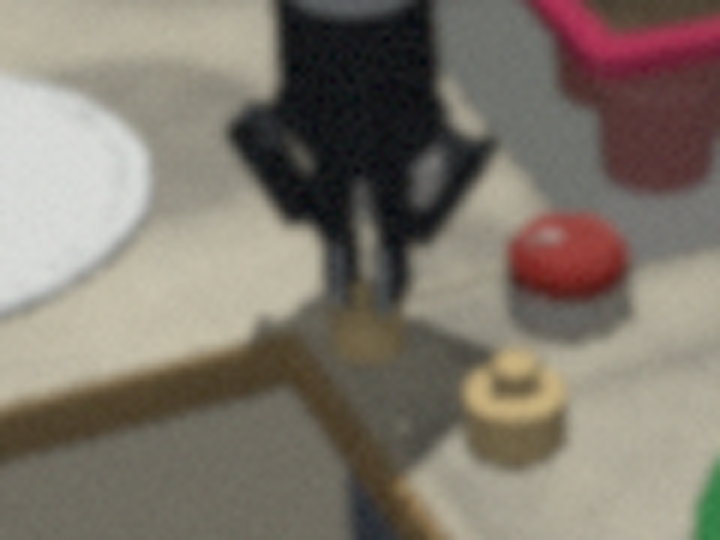

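View pics/top_e.png

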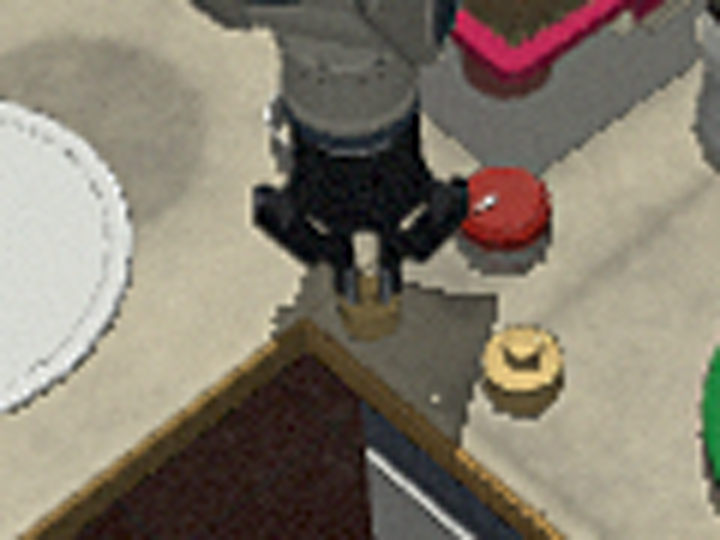

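```bash
python3 - <<'E'
from snap import *
o=down(D,-1)
manip.command_gripper(0.035)
manip.hold(.1)
manip.servo_line([.515,.015,.10],o,rate=.12)
snap("f",(.515,.015,.04))
E
```

```text
{'scene': (169, 170), 'top': (181, 177)} t 17.875
```

View pics/scene_f.png

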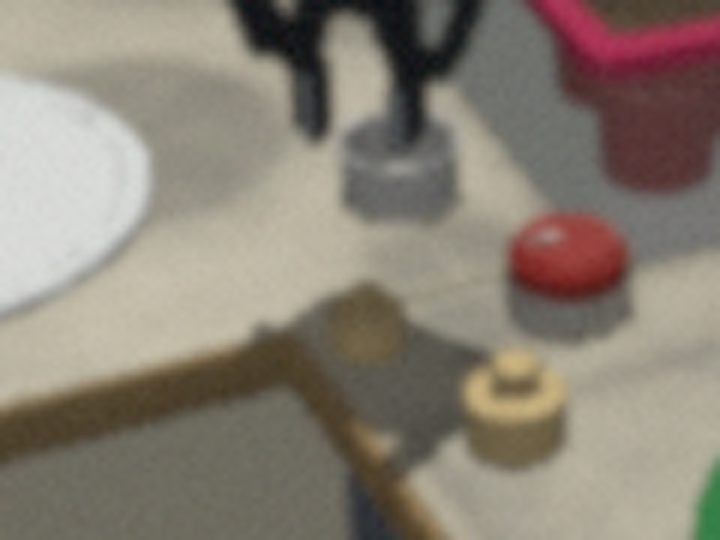

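View pics/top_f.png

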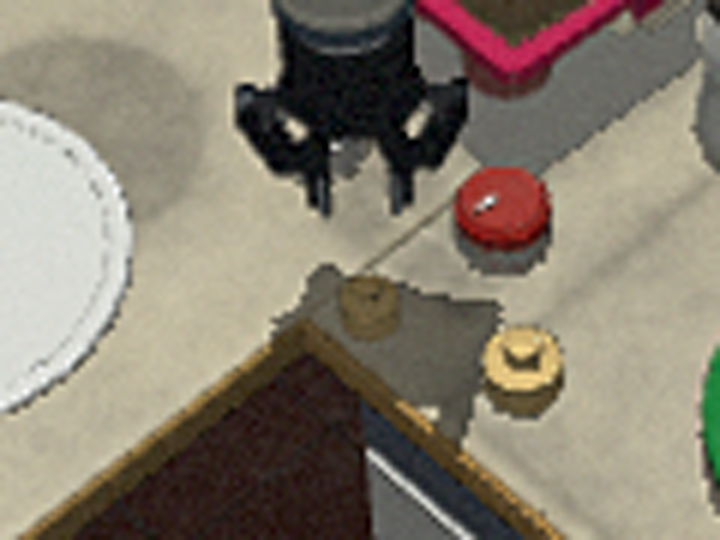

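```bash
python3 - <<'E'
from snap import *
o=down(D,-1)
manip.command_gripper(0.04,80)
manip.servo_line([.46,-.12,.17],o,rate=.3)
manip.move_to([.4034,-.3564,.145],o)
snap("g",(.45,-.34,.10),w=130,h=98,f=6)
for n in("scene_g","top_g"):
    c=load(n); h=cv2.cvtColor(c["image"],cv2.COLOR_RGB2HSV); m=cv2.inRange(h,(0,130,60),(9,255,255))|cv2.inRange(h,(171,130,60),(180,255,255))
    m[:225]=0
    cs,_=cv2.findContours(m,cv2.RETR_EXTERNAL,cv2.CHAIN_APPROX_NONE); k=max(cs,key=cv2.contourArea)[:,0]; print(n,k.min(0),k.max(0),k.mean(0),len(k))
E
```

```text
{'scene': (264, 201), 'top': (271, 199)} t 19.8583
scene_g [323 252] [330 269] [326.76315789 261.39473684] 38
top_g [336 253] [340 266] [338.17857143 259.96428571] 28
```

View pics/scene_g.png

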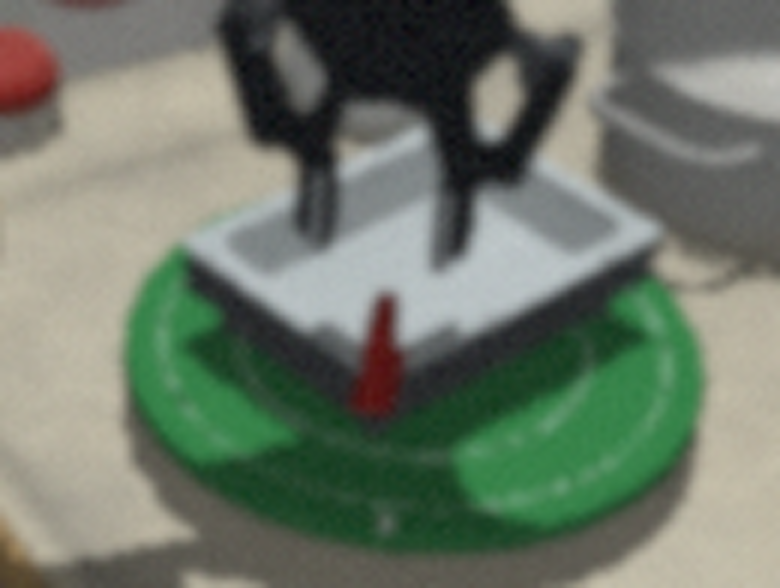

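View pics/top_g.png

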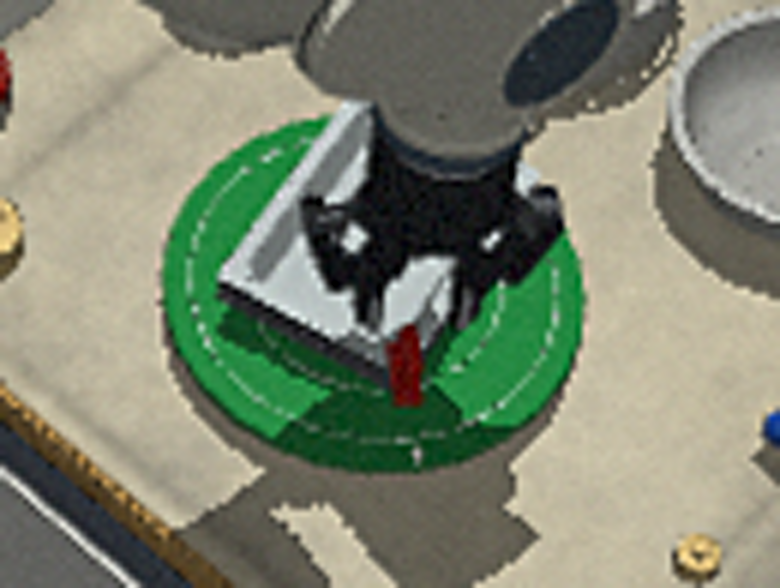

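```bash
python3 - <<'E'
from snap import *
S,T=load("scene_g"),load("top_g")
u=lambda p,o:(np.array(p)+.5)/6-.5+o
s,t=(264,201),(271,199)
c=[ray(S,u(p,s),.0905)[:2] for p in ((187,243),(420,125),(662,235))]
print(np.round(c,4), ray(T,u((220,282),t),.0905), "centre",np.round((c[0]+c[2])/2,4))
from scipy.spatial import ConvexHull
def mask(cam):
    h=cv2.cvtColor(cam["image"],cv2.COLOR_RGB2HSV); m=cv2.inRange(h,(0,120,40),(9,255,255))|cv2.inRange(h,(171,120,40),(180,255,255)); m[:225]=0; m[:,:310]=0;m[290:]=0; return m
def boxpts(x,y,a):
    e=np.array([np.cos(a),np.sin(a)]); n=np.array([-e[1],e[0]])
    return np.array([[*(np.array([x,y])+e*l+n*w),z] for l in(-.015,.015) for w in(-.005,.005) for z in(.093,.129)])
K=8
def cost(x):
    tot=0
    for cam in (S,T):
        P=proj(cam,boxpts(*x)); h=cv2.convexHull(np.round(((P+.5)*K-.5)*16).astype(np.int32))
        r=np.zeros((420*K//1,560*K),np.uint8) if False else None
        o=np.array([315,240]); m=M[id(cam)]
        h=cv2.convexHull(np.round(((P-o+.5)*K-.5)*16).astype(np.int32)); r=np.zeros((40*K,40*K),np.uint8); cv2.fillConvexPoly(r,h,255,shift=4)
        r=cv2.resize(r,(40,40),interpolation=cv2.INTER_AREA)
        tot+=np.sum(np.abs(r.astype(float)-m))/255
    return tot
M={id(cam):mask(cam)[240:280,315:355].astype(float) for cam in (S,T)}
print([m.sum()/255 for m in M.values()])
from scipy.optimize import minimize
for a0 in (D,D+.2,D-.2):
    r=minimize(cost,[.4034,-.3564,a0],method="Nelder-Mead",options=dict(initial_simplex=[[.4034,-.3564,a0],[.41,-.3564,a0],[.4034,-.35,a0],[.4034,-.3564,a0+.2]])); print(r.x,np.rad2deg(r.x[2]),r.fun)
p=np.array([.4034,-.3564])
for cam,o in ((S,s),(T,t)): print([np.round((proj(cam,[*p,z])[0]-o+.5)*6) for z in (.129,.115,.161)])
E
```

```text
[[ 0.4477 -0.2428]
 [ 0.5817 -0.282 ]
 [ 0.5637 -0.4065]] [ 0.44469402 -0.24179975  0.0905    ] centre [ 0.5057 -0.3247]
[np.float64(89.0), np.float64(61.0)]
[ 0.4014156  -0.35674109  0.45899926] 26.29872052904382 73.55686274509804
[ 0.40136226 -0.35688114  0.45838575] 26.2635689112586 73.50980392156862
[ 0.40134318 -0.35679112  0.46211086] 26.477001774490585 73.76078431372548
[array([382., 313.]), array([380., 342.]), array([387., 245.])]
[array([413., 349.]), array([410., 363.]), array([418., 317.])]
```

```bash
python3 - <<'E'
from snap import *
o=down(D,-1)
manip.servo_line([.4025,-.3566,.0885],o,rate=.1)
print(manip.get_contact_force(),manip.get_position())
manip.command_gripper(0.0,60)
print(manip.get_width(),manip.get_contact_force(),manip.get_torque())
manip.command_gripper(0.0,110)
print(manip.get_width(),manip.get_contact_force(),manip.get_torque())
snap("h",(.45,-.34,.10),w=130,h=98,f=6)
E
```

```text
[ 0.8531275   0.26763734 -0.19638668] [ 0.40279227 -0.35669378  0.08872189]
0.009085189694590275 [-0.20515966  0.62751484  3.4161386 ] [ 0.21496823 -0.14855316  0.03661703]
0.008215050188286823 [-0.46985285  0.43362347  4.36337366] [ 0.16036273 -0.22009603 -0.0099209 ]
{'scene': (264, 201), 'top': (271, 199)} t 21.2667
```

View pics/scene_h.png

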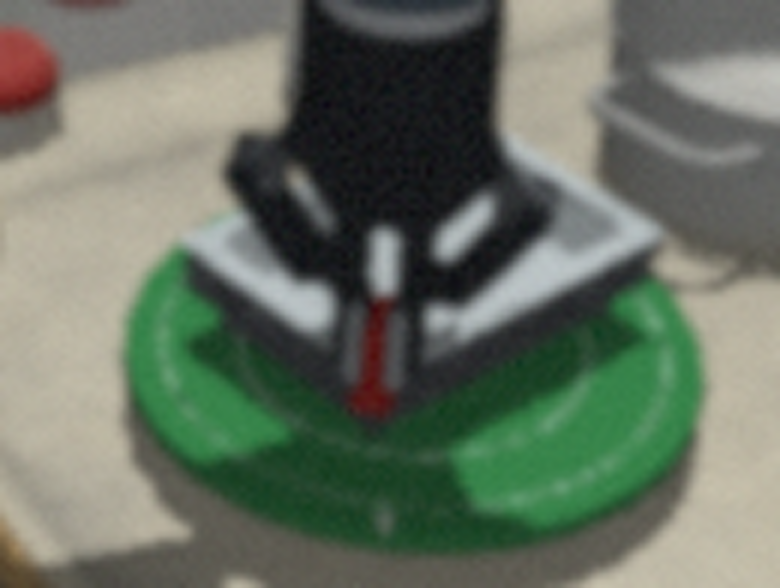

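View pics/top_h.png

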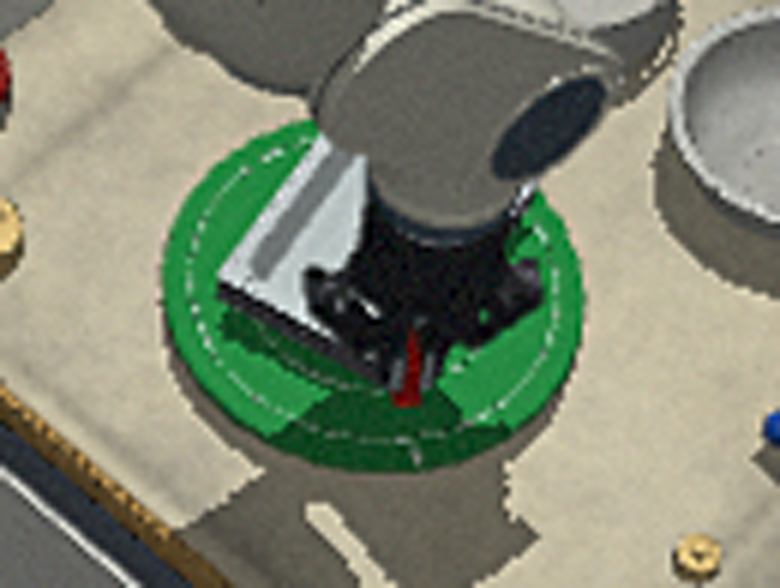

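```bash
cat >> pose.py <<'E'
C=np.array([.506,-.3243]); dv=np.array([np.cos(D),np.sin(D),0]); kv=np.array([-np.sin(D),np.cos(D),0])
PIV=np.array([*C,.06])+.085*dv; G0=np.array([.4025,-.3566,.0885])
def peel(t,h=.0175,up=0.,back=0.):
    H=np.array([0,0,h]); q=PIV+R.from_rotvec(kv*t).apply(G0+H-PIV)-H
    return q+[0,0,up]-back*dv, down(D,-1,t)
E
python3 - <<'E'
from snap import *
p,o=peel(0); manip.servo_line(p+[0,0,.0005],o,rate=.05)
for t in (.02,.04,.06):
    p,o=peel(t); manip.servo_line(p,o,rate=.03)
    F=np.mean([manip.get_contact_force() for _ in range(6)],0); print(t,np.round(p,4),"F rad/tan/z",np.round([F@dv,F@kv,F[2]],1),np.round(manip.get_torque(),2),manip.get_width())
snap("i",(.45,-.34,.10),w=130,h=98,f=6)
E
```

```text
0.02 [ 0.4034 -0.3563  0.0924] F rad/tan/z [-0.5 -1.5  2.4] [-0.22 -0.06 -0.1 ] 0.008344124644659676
0.04 [ 0.4044 -0.356   0.0962] F rad/tan/z [-2.6 -1.8  2.1] [-0.24  0.17 -0.07] 0.008295778476348402
0.06 [ 0.4055 -0.3557  0.1   ] F rad/tan/z [-4.7  0.8  5.7] [-0.06  0.75 -0.01] 0.008153395166714024
{'scene': (264, 201), 'top': (271, 199)} t 22.45
```

View pics/scene_i.png

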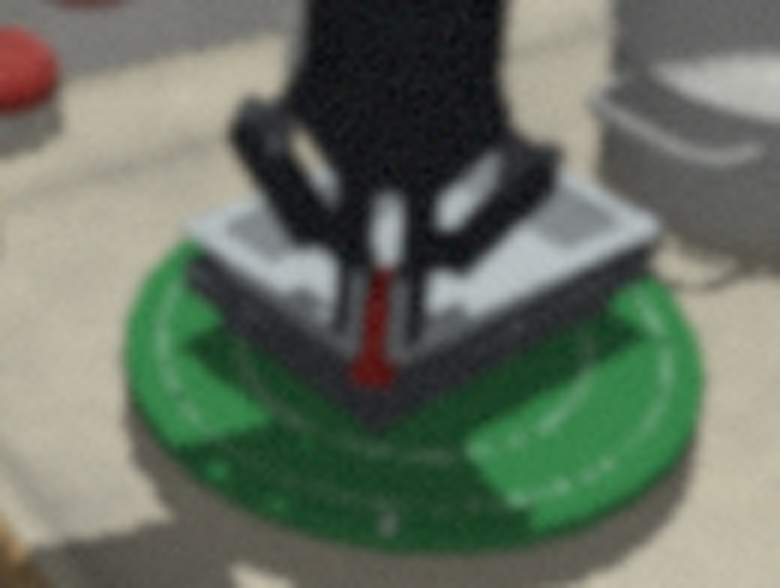

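```bash
python3 - <<'E'
from snap import *
for t in (.08,.10,.125):
    p,o=peel(t,h=0,up=.0015); manip.servo_line(p,o,rate=.03)
    F=np.mean([manip.get_contact_force() for _ in range(6)],0); print(t,np.round(p,4),"F rad/tan/z",np.round([F@dv,F@kv,F[2]],1),np.round(manip.get_torque(),2),manip.get_width())
manip.hold(.2)
snap("j",(.45,-.34,.10),w=130,h=98,f=6)
E
```

```text
0.08 [ 0.4053 -0.3557  0.1054] F rad/tan/z [-2.   2.2 -1.1] [0.12 0.62 0.17] 0.008191049624438736
0.1 [ 0.4061 -0.3554  0.1092] F rad/tan/z [-1.5  1.4 -1.5] [0.2  0.81 0.13] 0.008315544029653519
0.125 [ 0.4073 -0.3551  0.1139] F rad/tan/z [-3.3  1.1 -2. ] [0.07 0.93 0.06] 0.00865053273389024
{'scene': (264, 201), 'top': (271, 199)} t 23.675
```

View pics/scene_j.png

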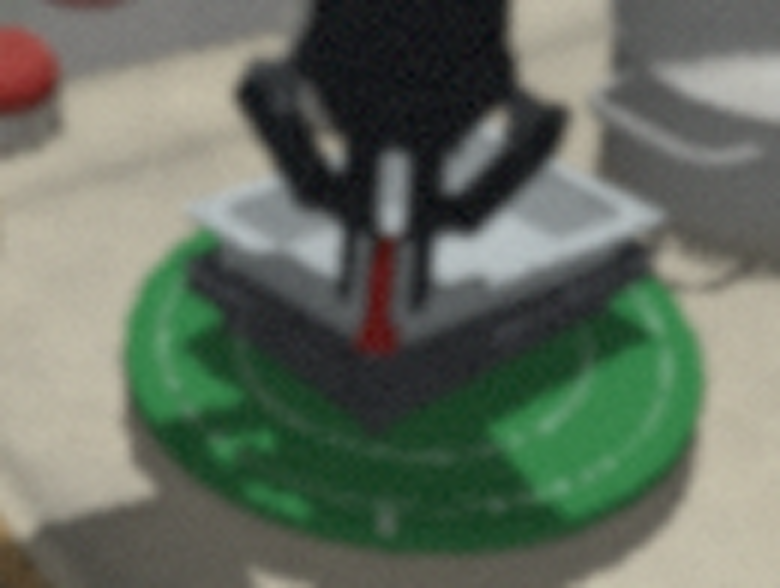

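View pics/top_j.png

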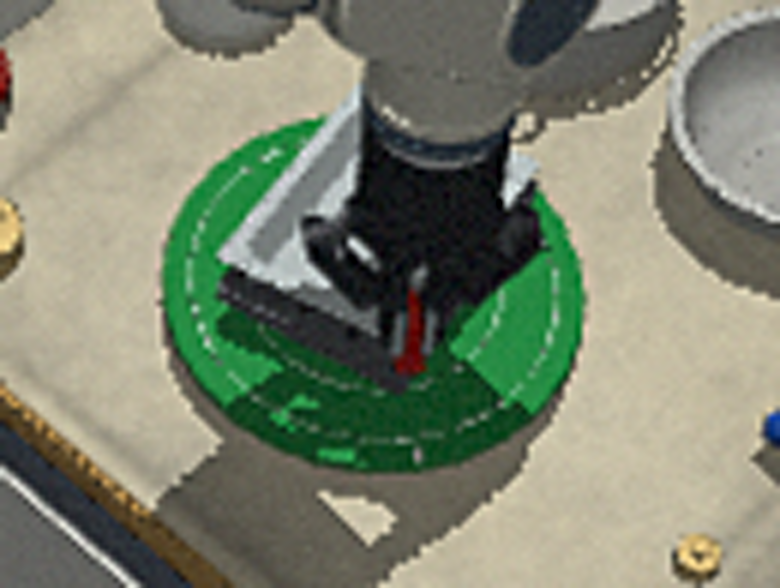

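```bash
python3 - <<'E'
from snap import *
p,o=peel(.145,h=0,up=.002,back=.0005); manip.servo_line(p,o,rate=.03); manip.hold(.2)
for up in (.006,.012,.02,.035,.06):
    p,o=peel(.145,h=0,up=.002+up,back=.001); manip.servo_line(p,o,rate=.05)
    F=np.mean([manip.get_contact_force() for _ in range(6)],0); print(up,"F rad/tan/z",np.round([F@dv,F@kv,F[2]],1),np.round(manip.get_torque(),2),manip.get_width())
snap("k",(.47,-.33,.12),w=150,h=112,f=5)
E
```

```text
0.006 F rad/tan/z [-1.1  0.1 -0.9] [0.06 0.08 0.  ] 0.008552934426208548
0.012 F rad/tan/z [-0.4 -0.5 -0.6] [-0.01  0.03 -0.05] 0.008133779804782956
0.02 F rad/tan/z [ 0.5  0.6 -1.4] [0.   0.07 0.05] 0.008377641205112592
0.035 F rad/tan/z [-0.1  0.2 -0.9] [ 0.01 -0.    0.02] 0.008134137998125828
0.06 F rad/tan/z [ 0.3  0.  -2.1] [ 0.01  0.02 -0.01] 0.007896918312868838
{'scene': (255, 182), 'top': (259, 184)} t 26.2083
```

View pics/scene_k.png

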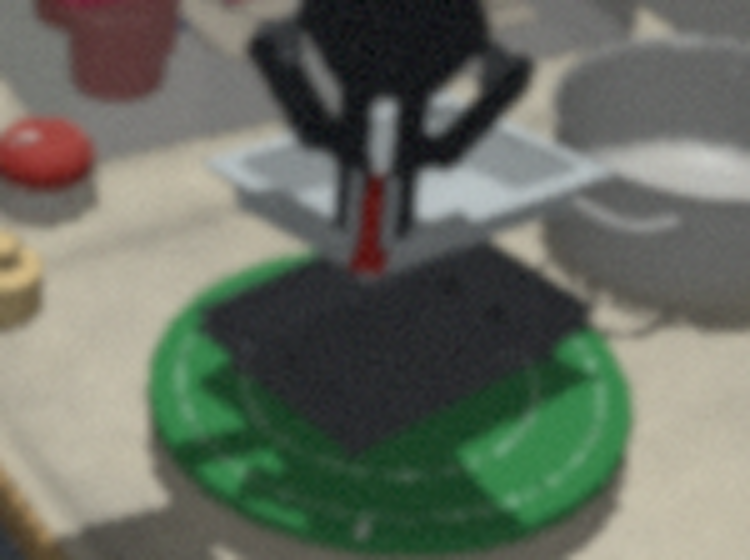

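View pics/top_k.png

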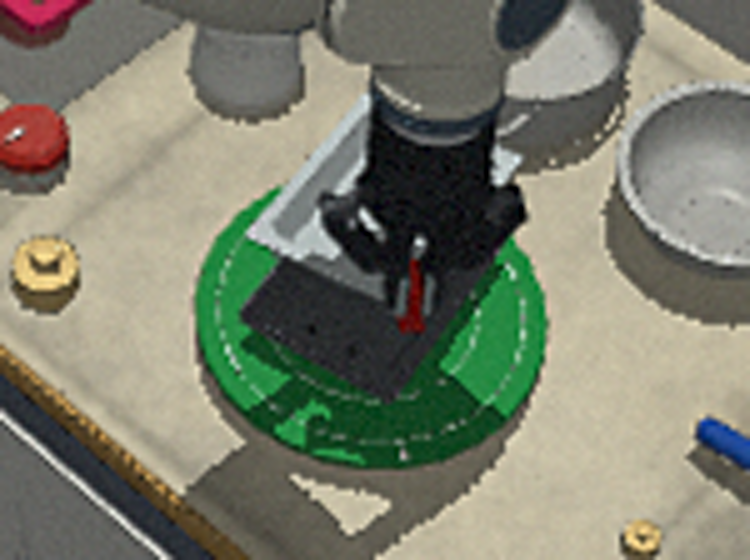

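```bash
python3 - <<'E'
from snap import *
H=np.deg2rad(59.5); disc=np.array([.485,.296]); tab=disc-.1084*np.array([np.cos(H),np.sin(H)]); print(tab)
W=[([.4025,-.3566,.24],D),([.33,-.25,.24],D+.3),([.40,-.02,.24],H),([*tab,.222],H)]
print([manip.solve_ik(p,down(a,-1)) is not None for p,a in W])
for p,a in W:
    manip.servo_line(p,down(a,-1),rate=.15); print(np.round(manip.get_position(),3),np.round(manip.get_contact_force(),1),manip.get_width(),manip.get_time())
manip.hold(.3)
snap("l")
E
```

```text
[0.42998284 0.2025994 ]
[True, True, True, True]
[ 0.402 -0.357  0.24 ] [-0.2 -0.3 -1.5] 0.00807884453052409 26.775
[ 0.331 -0.251  0.24 ] [-0.2 -0.9 -0.4] 0.008254736649612928 27.7833
[ 0.4  -0.02  0.24] [ 0.  -0.4 -1.7] 0.00815546083872162 29.5333
[0.43  0.202 0.222] [-1.   0.3 -1.6] 0.008067203110919467 31.1833
{} t 31.5833
```

View pics/scene_l.png

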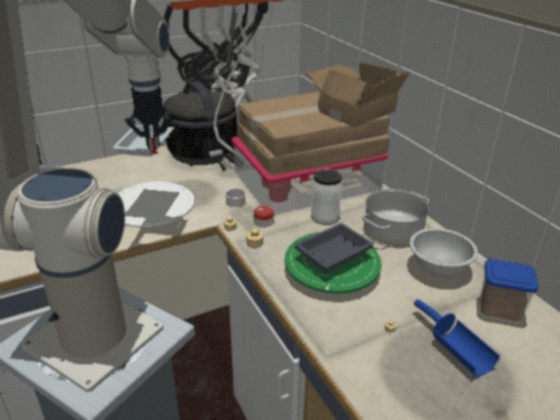

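View pics/top_l.png

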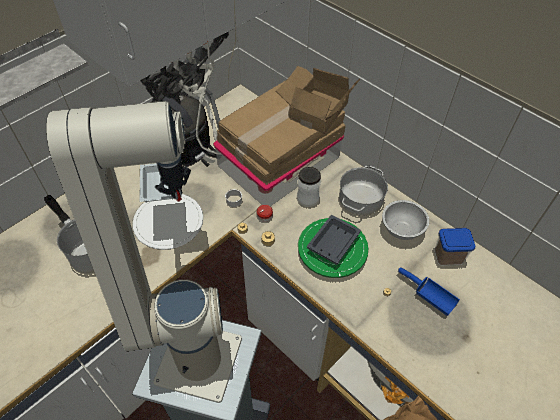

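```bash
python3 - <<'E'
from snap import *
H=np.deg2rad(59.5); e=np.array([np.cos(H),np.sin(H)]); c=np.array([.485,.296])
yaw=H-np.deg2rad(36.2); X=np.array([np.cos(yaw),np.sin(yaw)]); Y=np.array([-X[1],X[0]])
zf=.222-.0315+.0335
for n,(x0,y0) in (("scene",(95,95)),("top",(110,140))):
    cam=load(n+"_l"); im=cv2.cvtColor(cam["image"],cv2.COLOR_RGB2BGR)[y0:y0+120,x0:x0+150]; im=cv2.resize(im,None,fx=5,fy=5,interpolation=cv2.INTER_CUBIC)
    P=proj(cam,[[*(c+X*a+Y*b),zf] for a,b in ((.0825,.0605),(.0825,-.0605),(-.0825,-.0605),(-.0825,.0605))])
    cv2.polylines(im,[np.int32((P-[x0,y0]+.5)*5)],True,(0,0,255),1); 
    a=np.linspace(0,6.28,80); Q=proj(cam,np.c_[c[0]+.132*np.cos(a),c[1]+.132*np.sin(a),0*a+.008]); cv2.polylines(im,[np.int32((Q-[x0,y0]+.5)*5)],True,(255,0,0),1)
    cv2.imwrite(f"pics/ov_{n}.png",im)
    im=cv2.cvtColor(cam["image"],cv2.COLOR_RGB2BGR); 
    q=proj(cam,[.51,-.17,.05])[0].astype(int); im=im[q[1]-55:q[1]+55,q[0]-85:q[0]+85]; cv2.imwrite(f"pics/st_{n}.png",cv2.resize(im,None,fx=4.5,fy=4.5,interpolation=cv2.INTER_CUBIC))
E
```

```text
(no output)
```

View pics/ov_scene.png

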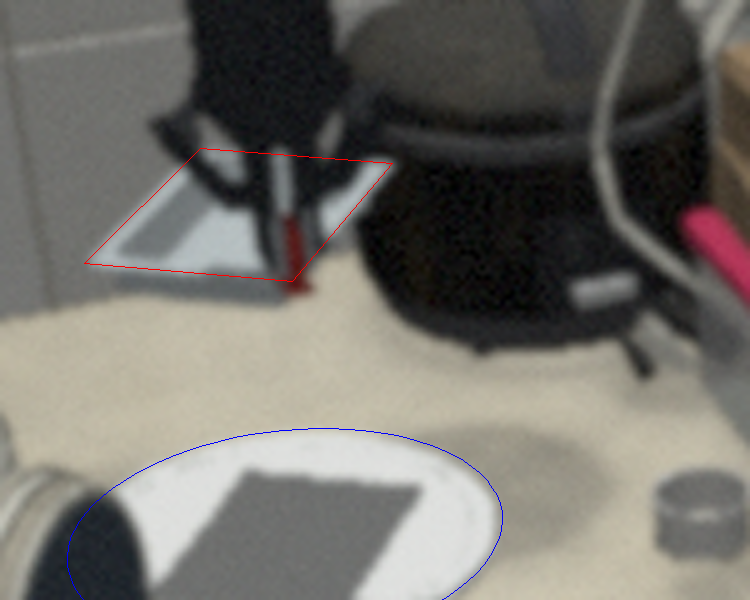

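View pics/ov_top.png

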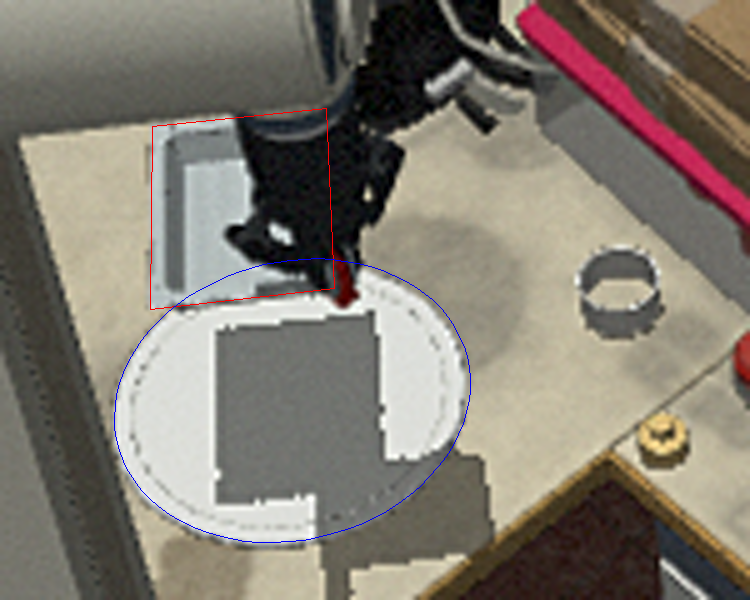

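View pics/st_top.png

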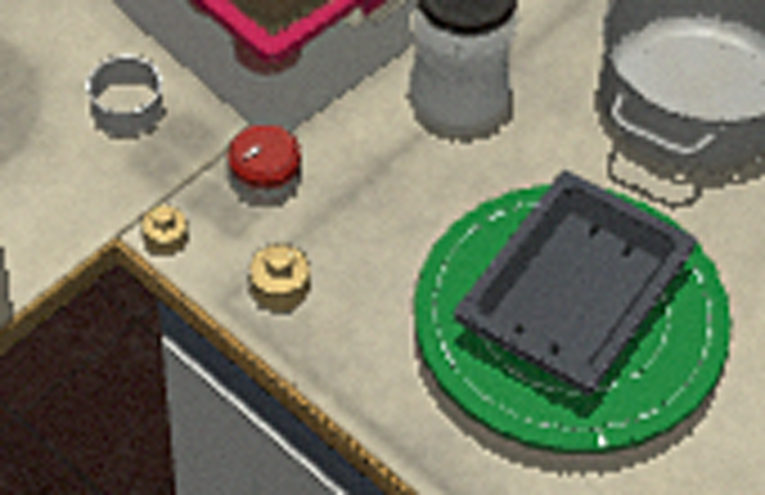

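```bash
python3 - <<'E'
from rig import manip
print(manip.get_joint_vel().round(4),manip.get_width(),manip.get_time()); manip.sign_off()
E
```

```text
[ 0.0018  0.0005 -0.0015  0.0008 -0.0018 -0.0011] 0.007932620909232588 31.5833
the job is handed in; nothing more can be done
```

I handed the job in at about 32 s. The final pictures show everything where the task asks, but `sign_off()` gives no verdict, so the result is not confirmed.

**What I did**
- I lifted the middle-sized brass weight out of the tray by its knob and released it upright on the worktop at (0.515, 0.015).
- I gripped the red tab at 110 N and peeled its corner to about 0.12–0.145 rad, with the far corner down in the stack. The far corner was hidden by the gripper in the pictures. I judged its height, about 0–2 mm above where it sat, from the two side corners and the peel motion.
- I lifted the tray clear, levelled it, drew it in past the boxes and stopped over the cake disc.

**Last checks**
- **Tray:** the projected tray and disc outlines match both camera pictures. It is level, its centre is on the disc centre as measured, and its middle is about 0.21 m up. The arm is still and the grip is holding.
- **Lower trays:** they stand level on the turntable, roughly 8 mm from its axis by my measurement.
- **Weight, jar and timer:** the weight stands upright, and the jar and timer look unmoved.

**Disagreement found**
- The fingertips were about 13–14 mm above the reported TCP, although the description puts them 22 mm ahead of it, a mismatch of about 35 mm. The cameras and the contact heights when gripping and placing the weight agreed with each other, so I worked from those. I gripped the tab so that the grasp-point distance should stay under 40 mm by either reading.
- The gripper read about 13–15 mm on the 18 mm knob and 8 mm on the 10 mm tab, so it reads a few millimetres low under load.

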